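# Swing a tier rail into the trolley tack-up jig

## Task

The short rail lying skewed on the tack-up jig has to be set up for welding to the trolley upright. With the rail still skewed, bring its heel end into the corner between the upright and the round heel post, touching both; then swing the rail round against the post until its free end snaps past the sprung roller and lies fully home on the stop block, heel still on post and upright, and let go. Feel your way and never force the rail against the jig (about 10 N of push is plenty), and leave the other things on the bench alone.

Things in the scene. Friction and masses are not known exactly. Their poses are not given: they have to be found in the camera images.
- jig: Tack-up jig, fixed: grey plate 310 x 510 mm, 8 mm thick (x -230 to 80, y -100 to 410 mm in its frame). Origin on its underside, below where the rail's heel belongs; x across the seated rail (away from the robot at yaw 0), y along the seated rail from heel to free end, z up. All numbers below called jig x, y, z are mm in this frame; rail and jig parts stand on z = 8.
- fixture: The locating parts on the plate: trolley upright, heel post and end nest, fixed to the jig. Origin at jig (0, 0, 8), axes as the jig's: the foot of the face on which the rail's heel end butts. That face belongs to the upright, a galvanised 40 x 40 box section clamped down along jig x: x -120 to 110, y -40 to 0, z 8 to 48. Two toggle clamps on it stand up to z 80.
- heel_post (a point): On the jig: foot of the heel post's axis, jig (24.5, 30, 8). Fixed vertical steel pin, diameter 24, up to z 48. The seated rail touches it with its far (+x) face, 30 mm from its heel end. The rail pivots on it: with the rail skewed (free end towards the robot) its far face lies on the post and the robot-side corner of its heel end on the upright.
- nest_zero (a point): On the jig: zero mark of the end nest, jig (12.5, 306, 8): where the stop block's face would be at setting s = 0. The nest carries stop block and sprung roller together and is clamped at a setting s along jig x, -10 to +10 mm, other each time and NOT measured (allows for weld pull). Stop block: x 12.5 + s to 46.5 + s, y 296 to 316, up to z 42; it stops the rail's far (+x) face.
- plunger (a joint): Travel (m) of the sprung roller along jig +y: 0 free, 0.004 to 0.005 with the rail's end on top of it, about 0.0018 once dropped behind the corner of the fully home rail. Roller: vertical, diameter 16, z 13 to 41, axis at jig x -17.5 + s, y 324 when free; housing behind it y 353 to 387, x -36 + s to 1 + s, up to z 42. Spring 1.8 N at 0, 200 N/m.
- rail_tip (a point): Centre of the rail's free end face, 12.5 mm above its underside. Swinging in, it meets the roller at about jig x = -37 + s; getting past takes some 4 N at the end and eases over the next 7 mm; from x = -5 + s on the roller drops in behind; home is x = about s (the weak spring holds it there but does not draw it in). The rail can be pinched or pushed 40 to 200 mm from this end; pushing there loads it on post and stop block.
- rail: Loose rail, galvanised box section 25 x 25 mm, 320 long, about 0.36 kg (varies). Origin at the centre of its underside; y along it from heel to free end, z up. It starts flat on the plate on the robot's side of its place, turned 0.3 to 0.5 rad from the jig's y (free end towards the robot), its heel 40 to 95 mm short of the upright.
- rail_heel (a point): Centre of the rail's heel end face (nearest the upright), 12.5 mm above its underside.
- hammer: Bystander: hammer, 270 mm, lying to the right of the jig.
- square: Bystander: try square left of the jig, wooden stock 120 mm, steel blade 190 mm.
- castor: Bystander: trolley castor standing on its mounting plate beyond the jig, wheel up, about 95 mm high.
- capbox: Bystander: open grey plastic tray 110 x 150 x 50 mm with black tube end caps in it.

How it is judged (in metres and radians):
On the way, in this order (a step that is already met when the one before it is completed fails the run):
1. the rail's heel is in the corner of upright and post (within about 4 mm of both), with the rail still skewed by over 0.16 rad (y of rail_heel in the frame of jig below 0.011 m and x of rail_heel in the frame of jig between 0 and 0.02 m and angle between the y axis of rail and the y axis of jig, either way round above 0.16 rad and z of rail_heel in the frame of jig below 0.03 m), for 0.1 s.
2. the rail is home: roller dropped in behind its free end (x of rail_tip in the frame of jig above -0.016 m and value of joint plunger between 0.0004 and 0.0028 m), for 0.2 s.
At the end, for the whole second after the job is handed in: The rail lies flat on the plate at rest, its heel within 2 mm of the upright and within about 3 mm of the heel post, its free end home on the stop block (within about 1.5 mm) with the sprung roller dropped in behind its corner (plunger between 0.4 and 2.8 mm) (all of step 2 and x of rail_tip in the frame of jig below 0.016 m and y of rail_heel in the frame of jig below 0.002 m and x of rail_heel in the frame of jig between -0.003 and 0.0035 m and angle between rail's own z axis and vertical below 0.02 rad and z of rail_heel in the frame of jig below 0.0235 m and linear speed of rail below 0.005 m/s); the robot touches nothing.
It fails at once if the rail is forced against the upright, the post, the stop block and the roller: the forces on them, the roller's spring included (some 7 N at rest), add up to more than 20 N (contact force between rail and fixture above 20 N).
It fails at once if a bystander is moved by more than 15 mm (distance of any of hammer, square, castor, capbox from where it was at the start of the episode above 0.015 m).
It also fails if it takes over 61 s, if anything falls off the work surface, if the arm or the gripper's body presses on something with over 40 N, if the wrist force passes 120 N, or if a joint passes its speed limit or range.

## Robot

A 7-joint arm with a two-finger parallel gripper is mounted at the origin on the work surface. World frame = base frame: x ahead of the robot, y to its left, z up, the work surface at z = 0. Lengths are in m, angles in degrees, forces in N, time in s.
With the tool pointing down it reaches from about 0.425 to 0.875 m from the base axis. Payload 4.7 kg.
Tool frame: the origin (TCP) lies on the centre line of the jaws, within the pads' length; the fingertips stand 11 mm ahead of it and the grasp point (between the pads) lies 8 mm behind it (finger_overhang is the x of the fingertips in the tool frame, in m); x points along the fingers, z is the direction in which the jaws open and shut, and the axes are right-handed (so a half turn about x gives the same grasp; the last joint's range is limited). The gripper opens to 87 mm and grips with 3 to 60 N. Pads are 19 mm wide; open, the fingers measure 117 mm over their backs; the gripper's body (75 mm by 190 mm) begins 51 mm behind the grasp point.
Start: joints at [-69.666, 18.392, -4.016, 83.108, 1.295, 78.541, -3.26], TCP at [0.217, 0.613, 0.234] pointing down, gripper open.
Joint ranges: [-163.93, 163.93], [-17.29, 119.83], [-79.2, 71.16], [3.27, 140.29], [-89.18, 269.18], [5.43, 117.66], [-154.24, 154.24]. Speed limits (degrees/s): [147.25, 147.25, 180, 180, 180, 180, 180].

## Interface

Orientations are given as [roll, pitch, yaw] about the fixed x, y, z axes, in that order (R = Rz(yaw) Ry(pitch) Rx(roll)).
In Python, from cell import get_obs, read_camera, sign_off, cut_out, finger_overhang gives the robot as it stands.
- The arm moves only by the tool servo_tool, never from a script. Its argument "rows" is one flat list of numbers, 5 for each row, row after row: the shift along the world's x, y, z in mm, then the turn about the world's z in degrees, then the closure, from 0 (fully open) to 1 (shut). A call has 1 to 10 rows; each row is the pose to reach, as a shift and turn from the pose commanded when the call began; what a row does not reach only later rows make up. A row lasts 1/12 s, in which the tool goes at most 41.7 mm and 7.16 degrees, less where a joint would pass 70% of its speed; a pose out of reach is approached as far as the arm can. A call with a gripper value outside its range is refused whole. The fingers move at their own pace and stop on an object; "force" is the grip in N (left out, the last holds). Time passes only in rows, so rows that repeat a pose let the fingers close. It gives the time, the measured TCP pose, the force and the opening at its end, in the units of the state.
- get_obs(): the state, without advancing time (a new reading comes with each control period).
- read_camera(name): name is "scene" or "top" or "wrist"; returns a dict with "frame" (400x640x3 uint8, blue, green, red), "range_z" (400x640 float32, m along the optical axis (not along the pixel's ray), 0 where there is no reading), "intrinsics" (3x3 intrinsics, pixels), "cam_to_world" (4x4, takes a point from camera to world coordinates); the wrist camera has in their place "tool_from_camera" (4x4, takes a point from camera to tool coordinates, whose origin is the TCP and whose axes are the tool frame's). Camera axes: x right, y down, z forward; pixel columns grow to the right and rows downward; lengths in m; the calibration is good to about 2 mm. A picture is of the moment at which its call begins: read the wrist's pose just before it.
- sign_off(): hands the job in, once; it reports no verdict.
Trained networks look in a picture, given as the dict that the camera call returned (one of the last four; its "shot" number tells which), for a name from the list of things; names that differ only in an ending like _2 or _b are one class to them, and where a whole thing is asked for, a point or a joint stands for the part that bears it (a point fixed in the world has none). Each returns a list of dicts, best first, with "score" (0 to 1); they miss things now and then, are a little off and sometimes report something else, mostly with a low value. They report only what shows in the picture. A call takes as long as a camera call.
- cut_out(name, picture): "pixels" (400x640 bool, what is visible of it) and "extent" ([centre column, centre row, width, height] in pixels, round what is visible of it).
The state is a dict: "time_s": time; "qpos": joint angles; "joint_velocities": joint speeds; "effort": joint torques, N m; "tool_pos": TCP position; "tool_rot": TCP orientation; "force": force on the tool from outside, world axes, zero at the start; "wrist_torque": the same for the moment, N m; "grip_width": finger opening in m.
Only numpy, scipy, OpenCV 4.12 (cv2) and the standard library are available. Lean on these libraries where they do the work, as an engineer would, in place of code of your own. Each camera call takes 0.05 s, during which the arm holds its last target.

## Working session

There is one attempt and no reset: what is moved stays moved. The work goes in short steps, Python scripts to look and compute and a tool call to move; the robot and the scene stay as the last step left them, time stands still between calls to the robot, and variables do not carry over. Pictures are saved under pics/ and viewed, and the job is handed in when it is done.

Besides the shell and the picture viewer there is one more tool, called after "Call:" as a command line: name --argument value ..., lists and objects as JSON in quotes. servo_tool: Moves the arm, as the interface text tells. Its arguments: {"type":"object","properties":{"rows":{"type":"array"},"force":{"type":"number"}},"required":["rows"]}

```bash
mkdir -p pics; ls; python3 - <<'E'
from cell import *
import cv2
s=get_obs();print(s)
for n in ("scene","top"):
    p=read_camera(n);cv2.imwrite(f"pics/a_{n}.png",p["frame"]);print(n,p["intrinsics"],p["cam_to_world"],p.keys())
    for o in ("jig","rail","fixture"):
        for d in cut_out(o,p)[:2]: print(o,d["score"],d["extent"])
E
```

```text
pics
{'time_s': 0.0, 'qpos': array([-69.66711632,  18.44027014,  -4.01467842,  83.17469307,
         1.29672932,  78.53863201,  -3.26146796]), 'joint_velocities': array([-0.03042077,  0.02070073,  0.04776364,  0.03151673, -0.05607704,
       -0.00634902,  0.05605195]), 'effort': array([-2.47029431e-05, -4.91283882e+01, -4.04010639e-01, -3.12530029e+01,
       -6.39976957e-02,  4.35311103e-02,  1.65071133e-04]), 'tool_pos': array([0.21713388, 0.61211089, 0.23244947]), 'tool_rot': array([-175.99670046,   89.89147255, -105.5217713 ]), 'force': array([-0.34731093, -0.15986795, -0.42181831]), 'wrist_torque': array([-0.05503718, -0.02851893,  0.02009956]), 'grip_width': 0.08716820632476373}
scene [[402.16917918   0.         326.90250064]
 [  0.         402.16917918 194.94117791]
 [  0.           0.           1.        ]] [[-0.84573377  0.3419785  -0.4096158   1.13267547]
 [ 0.53351612  0.52790901 -0.6608121   0.89001175]
 [-0.00974366 -0.77740774 -0.62892152  0.88953962]
 [ 0.          0.          0.          1.        ]] dict_keys(['frame', 'range_z', 'intrinsics', 'cam_to_world', 'shot'])
jig 0.59 [343.5, 201.5, 152.7, 118.7]
rail 0.98 [344.2, 205.7, 81.0, 41.6]
rail 0.26 [316.1, 199.7, 93.9, 117.3]
fixture 0.65 [315.5, 199.4, 96.0, 119.5]
top [[399.37429867   0.         319.42530938]
 [  0.         399.37429867 199.41187913]
 [  0.           0.           1.        ]] [[ 0.01295506 -0.99218888  0.12407014  0.45569341]
 [-0.99990987 -0.01241741  0.00510576 -0.01828131]
 [-0.00352525 -0.1241251  -0.99226031  1.31357359]
 [ 0.          0.          0.          1.        ]] dict_keys(['frame', 'range_z', 'intrinsics', 'cam_to_world', 'shot'])
jig 0.72 [322.2, 230.8, 178.4, 115.1]
rail 0.92 [303.5, 223.6, 95.4, 34.9]
fixture 0.91 [329.3, 212.9, 160.0, 79.6]
```

View pics/a_top.png

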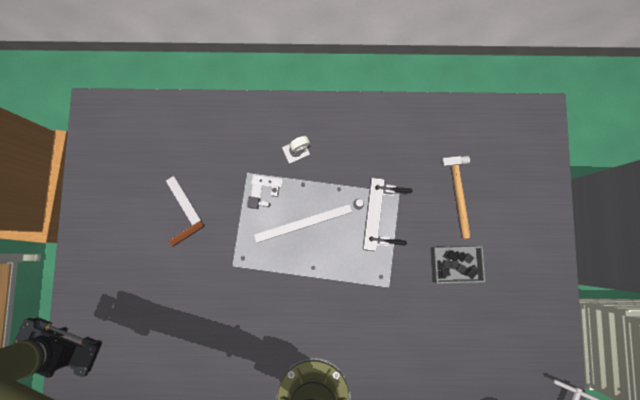

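View pics/a_scene.png

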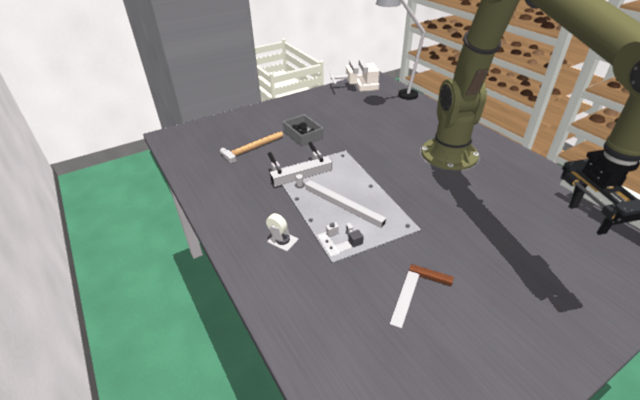

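The top view shows the jig plate at about px (318,230), with the upright on its right (373,215), the post at (359,203), the nest top left (265,190) and the rail between (258,238) and (352,209). The bystanders are all clear of the plate. Next I'll measure coarse poses from depth.

```bash
cat > h.py <<'E'
from cell import *
import numpy as np, cv2
from scipy.spatial.transform import Rotation as R
def cloud(p,T=None):
    K=p["intrinsics"];z=p["range_z"];v,u=np.mgrid[0:400,0:640]
    c=np.stack([(u-K[0,2])/K[0,0]*z,(v-K[1,2])/K[1,1]*z,z],-1)
    T=p["cam_to_world"] if T is None else T
    w=c@T[:3,:3].T+T[:3,3]; w[z<=0]=np.nan
    return w
def wristT(s,p):
    T=np.eye(4);T[:3,:3]=R.from_euler("xyz",s["tool_rot"],degrees=True).as_matrix();T[:3,3]=s["tool_pos"]
    return T@p["tool_from_camera"]
def onplane(p,T,uv,z):
    K=p["intrinsics"];uv=np.atleast_2d(uv).astype(float)
    d=np.c_[(uv[:,0]-K[0,2])/K[0,0],(uv[:,1]-K[1,2])/K[1,1],np.ones(len(uv))]@T[:3,:3].T
    return T[:3,3]+d*((z-T[2,3])/d[:,2])[:,None]
def rect(P):
    r=cv2.minAreaRect((P[:,:2]*1000).astype(np.float32));return r, cv2.boxPoints(r).round(1).tolist()
E
python3 - <<'E'
from h import *
p=read_camera("top");w=cloud(p)
z=w[...,2]
print("table z",np.nanmedian(z[300:330,400:430]))
for o in ("jig","rail","fixture"):
    m=cut_out(o,p)[0]["pixels"];P=w[m];P=P[np.isfinite(P[:,0])]
    print(o,np.percentile(P[:,2],[5,50,95]),rect(P))
    if o=="fixture":
        K=P[(P[:,2]>.04)]; print(K.shape)
        lab=K[K[:,1]<-.07];print("upright",rect(lab)); 
for o in ("hammer","square","castor","capbox"):
    m=cut_out(o,p)[0]["pixels"];P=w[m];print(o,rect(P[np.isfinite(P[:,0])])[1],np.nanpercentile(P[:,2],98))
E
```

```text
table z -0.0005657136129684215
jig [0.00305227 0.00771365 0.04805777] (((534.5515747070312, -16.568939208984375), (537.8814086914062, 336.1867980957031), 83.13655090332031), [[335.5, -263.5], [669.2999877929688, -303.70001220703125], [733.5999755859375, 230.39999389648438], [399.79998779296875, 270.5]])
rail [0.02729002 0.03214057 0.03631266] (((540.332763671875, 41.27912902832031), (28.240251541137695, 316.2469787597656), 18.602882385253906), [[476.5, 186.60000610351562], [577.4000244140625, -113.0999984741211], [604.2000122070312, -104.0999984741211], [503.29998779296875, 195.60000610351562]])
fixture [0.00425607 0.04501404 0.06685895] (((575.3358764648438, -40.19708251953125), (536.5656127929688, 238.81581115722656), 89.87679290771484), [[455.3999938964844, -308.20001220703125], [694.2000122070312, -308.70001220703125], [695.2999877929688, 227.8000030517578], [456.5, 228.3000030517578]])
(1452, 3)
upright (((568.0926513671875, -208.0708465576172), (169.35682678222656, 233.10194396972656), 82.29965209960938), [[441.20001220703125, -276.3999938964844], [672.2000122070312, -307.6000061035156], [694.9000244140625, -139.8000030517578], [463.8999938964844, -108.5]])
hammer [[492.8999938964844, -459.20001220703125], [508.20001220703125, -546.5], [774.5, -500.0], [759.2000122070312, -412.70001220703125]] 0.028902337258061548
square [[458.8999938964844, 464.20001220703125], [526.0999755859375, 364.1000061035156], [693.2999877929688, 476.3999938964844], [626.0999755859375, 576.5]] 0.021827845936548938
castor [[737.5999755859375, 88.5], [784.4000244140625, 5.0], [842.7000122070312, 37.599998474121094], [795.7999877929688, 121.19999694824219]] 0.09433659582167835
capbox [[737.5, 90.5], [784.7000122070312, 3.700000047683716], [849.2999877929688, 38.900001525878906], [802.0999755859375, 125.5999984741211]] 0.09411754360775854
```

```bash
python3 - <<'E'
from h import *
s=get_obs();M=R.from_euler("xyz",s["tool_rot"],degrees=True).as_matrix();print(M.round(3)); print("jaw az",np.degrees(np.arctan2(M[1,2],M[0,2])))
p=read_camera("wrist");print(p["tool_from_camera"].round(3),p["intrinsics"][0])
E
```

```text
[[ 0.    -0.942  0.334]
 [ 0.     0.334  0.942]
 [-1.    -0.     0.   ]]
jaw az 70.47511487675182
[[ 0.001 -0.278  0.961 -0.15 ]
 [ 0.    -0.961 -0.278  0.075]
 [ 1.     0.    -0.001  0.001]
 [ 0.     0.     0.     1.   ]] [323.43602577   0.         321.987682  ]
```

Call:
servo_tool --rows '[32, -36, 0, -6, 0, 64, -72, 0, -12, 0, 97, -108, 0, -18, 0, 129, -144, 0, -24, 0, 150, -180, 0, -30, 0, 175, -214, 0, -36, 0, 195, -250, 0, -42, 0, 215, -286, 0, -46, 0, 230, -322, 0, -50, 0, 245, -358, 0, -52, 0]'

```text
time_s: 1.68
tool_pos: [0.455, 0.2713, 0.2339]
tool_rot: [18.7, 89.9, 37.0]
force: [0.4, 0.9, 0.4]
grip_width: 0.0872
```

Call:
servo_tool --rows '[11, -36, 0, 0, 0, 22, -72, 0, 0, 0, 33, -108, 0, 0, 0, 44, -144, 0, 0, 0, 54, -180, 0, 0, 0, 58, -200, 0, 0, 0, 58, -200, 0, 0, 0, 58, -200, 0, 0, 0]'

```text
time_s: 2.35
tool_pos: [0.5124, 0.0719, 0.2339]
tool_rot: [31.9, 90.0, 50.2]
force: [-0.5, 0.3, -1.0]
grip_width: 0.0869
```

```bash
python3 - <<'E'
from h import *
s=get_obs();p=read_camera("wrist");cv2.imwrite("pics/b_wrist.png",p["frame"]);T=wristT(s,p)
np.save("b_T.npy",T);np.save("b_z.npy",p["range_z"]);print(s)
w=cloud(p,T)
for o in ("rail","heel_post","fixture","plunger"):
    for d in cut_out(o,p)[:2]:
        P=w[d["pixels"]];P=P[np.isfinite(P[:,0])];print(o,d["score"],d["extent"],rect(P)[1],np.percentile(P[:,2],[5,50,95]).round(4))
E
```

```text
{'time_s': 2.35, 'qpos': array([-36.39849189,   1.69603147,  26.171246  , 102.6585251 ,
        -0.80196341,  75.78540747,   8.24062805]), 'joint_velocities': array([-1.84265086,  0.34707796, -2.85156284,  0.01011456, -0.82893538,
       -0.01612272, -0.37242705]), 'effort': array([  1.63105577, -29.43080664,   2.05251239, -30.93935251,
         0.26776322,   0.0536726 ,   0.06786768]), 'tool_pos': array([0.51236237, 0.07189926, 0.23385422]), 'tool_rot': array([31.90762469, 89.95413456, 50.18896565]), 'force': array([-0.46534042,  0.26620393, -1.02535185]), 'wrist_torque': array([-0.02314976,  0.07884838, -0.02328382]), 'grip_width': 0.08694748440968306}
rail 0.67 [334.6, 192.5, 23.9, 270.3] [[476.6000061035156, 188.3000030517578], [580.0, -115.9000015258789], [605.7999877929688, -107.0999984741211], [502.3999938964844, 197.10000610351562]] [0.0303 0.0316 0.0328]
rail 0.38 [426.3, 120.0, 30.2, 37.4] [[590.9000244140625, 151.3000030517578], [616.7000122070312, 146.10000610351562], [624.0999755859375, 182.1999969482422], [598.2000122070312, 187.5]] [0.0119 0.0372 0.0433]
heel_post 0.85 [345.9, 173.9, 369.2, 347.4] [[341.20001220703125, -203.8000030517578], [656.4000244140625, -241.8000030517578], [713.7000122070312, 233.39999389648438], [398.5, 271.3999938964844]] [0.0053 0.0067 0.0255]
fixture 0.95 [370.6, 204.9, 298.3, 283.5] [[452.79998779296875, -173.0], [580.5, -217.60000610351562], [727.0, 201.89999389648438], [599.2999877929688, 246.5]] [0.0064 0.0219 0.0449]
plunger 0.85 [426.7, 118.4, 28.6, 38.3] [[591.0, 151.1999969482422], [618.0999755859375, 146.0], [625.0999755859375, 182.10000610351562], [598.0, 187.39999389648438]] [0.0118 0.0371 0.0433]
plunger 0.64 [370.4, 203.8, 297.0, 282.1] [[455.20001220703125, -165.89999389648438], [574.5999755859375, -207.60000610351562], [718.2999877929688, 203.5], [598.9000244140625, 245.3000030517578]] [0.0064 0.022  0.0446]
```

View pics/b_wrist.png

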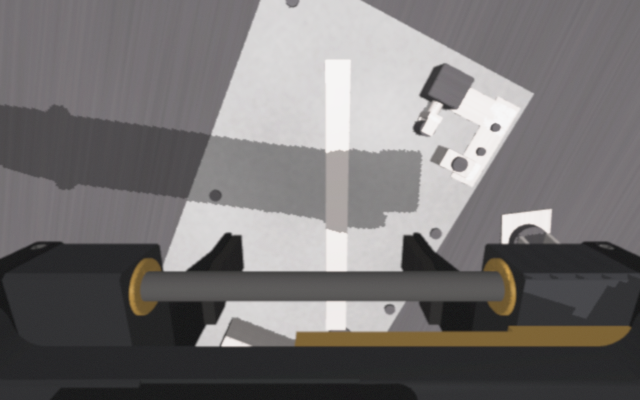

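```bash
python3 - <<'E'
from h import *
for n in ("top","scene"):
    p=read_camera(n);w=cloud(p);x,y,z=w[...,0],w[...,1],w[...,2]
    near=(x>.4)&(x<.75)&(y>-.3)&(y<.28)
    m=near&(z>.043)&(z<.053)
    k,lab,st,ce=cv2.connectedComponentsWithStats(m.astype(np.uint8))
    for i in range(1,k):
        if st[i,4]>15:
            P=w[lab==i];print(n,st[i].tolist(),np.median(P[:,2]).round(4),rect(P))
    m=near&(z>.004)&(z<.012)
    k,lab,st,ce=cv2.connectedComponentsWithStats(m.astype(np.uint8))
    i=1+st[1:,4].argmax();P=w[lab==i];print(n,"plate",np.median(P[:,2]).round(4),rect(P))
    if n=="top": cv2.imwrite("pics/c_top.png",cv2.resize(p["frame"][150:300,220:430],None,fx=3.8,fy=3.8,interpolation=cv2.INTER_CUBIC))
    else: cv2.imwrite("pics/c_scene.png",cv2.resize(p["frame"][130:270,250:430],None,fx=4.2,fy=4.2,interpolation=cv2.INTER_CUBIC))
E
```

```text
top [364, 178, 20, 73, 787] 0.0473 (((570.8452758789062, -184.81201171875), (40.33214569091797, 232.1671600341797), 83.17082214355469), [[453.20001220703125, -191.0], [683.7000122070312, -218.60000610351562], [688.5, -178.60000610351562], [458.0, -151.0]])
top [356, 199, 7, 8, 40] 0.0468 (((605.7241821289062, -138.23812866210938), (20.27648162841797, 20.70767593383789), 46.136539459228516), [[591.2000122070312, -138.39999389648438], [606.2000122070312, -152.6999969482422], [620.2000122070312, -138.10000610351562], [605.2999877929688, -123.80000305175781]])
top plate 0.0075 (((539.1185302734375, -4.54644775390625), (511.29058837890625, 285.4632873535156), 82.8042221069336), [[365.5, -240.3000030517578], [648.7000122070312, -276.1000061035156], [712.7000122070312, 231.1999969482422], [429.5, 267.0]])
scene [270, 154, 62, 25, 457] 0.0492 (((574.766845703125, -202.89208984375), (82.22177124023438, 233.13430786132812), 83.42556762695312), [[454.29998779296875, -230.39999389648438], [685.9000244140625, -257.1000061035156], [695.2999877929688, -175.39999389648438], [463.70001220703125, -148
[... 723 characters left out ...]
[595.7999877929688, 153.3000030517578], [608.7000122070312, 150.8000030517578], [612.7000122070312, 172.10000610351562], [599.7999877929688, 174.5]])
scene [348, 229, 13, 11, 56] 0.044 (((610.2582397460938, 204.6333770751953), (37.14603805541992, 34.77273941040039), 85.6100082397461), [[591.5, 187.39999389648438], [626.2000122070312, 184.8000030517578], [629.0, 221.8000030517578], [594.2999877929688, 224.5]])
scene plate 0.0094 (((557.993408203125, 1.569000244140625), (529.6268310546875, 316.38165283203125), 89.88385009765625), [[399.29998779296875, -262.8999938964844], [715.5999755859375, -263.6000061035156], [716.7000122070312, 266.1000061035156], [400.29998779296875, 266.70001220703125]])
```

View pics/c_top.png

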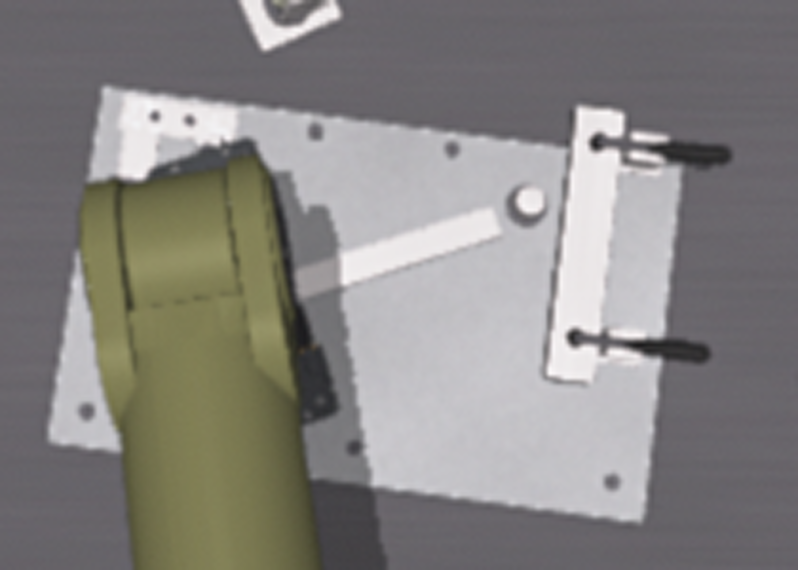

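View pics/c_scene.png

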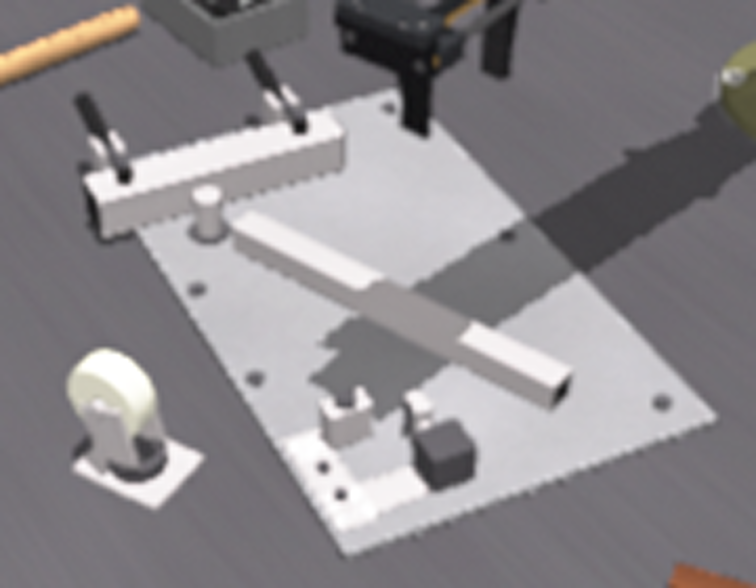

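Call:
servo_tool --rows '[6, 8, -35, 0.3, 0, 12, 16, -70, 0.3, 0, 12, 16, -105, 0.3, 0, 12, 16, -140, 0.3, 0, 12, 16, -170, 0.3, 0, 12, 16, -195, 0.3, 0, 12, 16, -205, 0.3, 0, 12, 16, -211, 0.3, 0, 12, 16, -211, 0.3, 0]'

```text
time_s: 3.45
tool_pos: [0.5238, 0.0894, 0.0221]
tool_rot: [-171.6, 89.9, -152.8]
force: [0.4, -0.3, 0.1]
grip_width: 0.0869
```

```bash
python3 - <<'E'
from h import *
s=get_obs();p=read_camera("wrist");cv2.imwrite("pics/d_wrist.png",p["frame"]);print(s["tool_pos"],s["force"])
w=cloud(p,wristT(s,p))
for d in cut_out("rail",p)[:2]:
        P=w[d["pixels"]];P=P[np.isfinite(P[:,0])];print(d["score"],d["extent"],rect(P),np.percentile(P[:,2],[5,50,95]).round(4))
E
```

```text
[0.52381796 0.08940889 0.02209799] [ 0.40076873 -0.31464711  0.11373286]
0.69 [337.0, 174.6, 604.4, 344.2] (((525.231201171875, 120.66254425048828), (334.309814453125, 188.3585968017578), 19.309419631958008), [[336.29998779296875, 154.3000030517578], [398.6000061035156, -23.5], [714.0999755859375, 87.0999984741211], [651.7999877929688, 264.79998779296875]]) [0.0056 0.0067 0.04  ]
0.64 [322.0, 174.2, 65.0, 311.3] (((512.7600708007812, 125.65095520019531), (30.443241119384766, 153.7509307861328), 18.610427856445312), [[473.79998779296875, 193.60000610351562], [522.9000244140625, 47.900001525878906], [551.7000122070312, 57.70000076293945], [502.70001220703125, 203.39999389648438]]) [0.0305 0.0316 0.0326]
```

View pics/d_wrist.png

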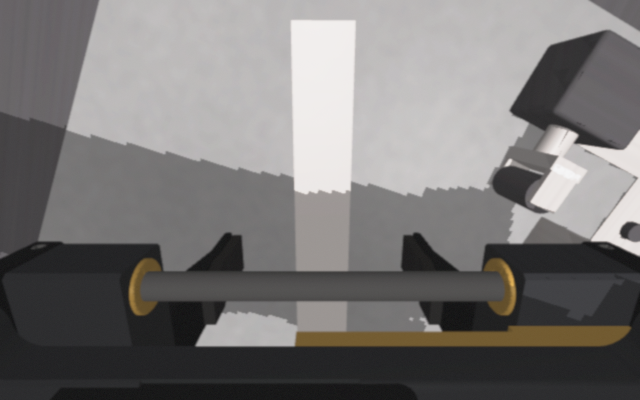

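The rail runs straight up the view between the jaws, with its tip edge at about (323,20) and centred near column 323. I'll close the gripper gently.

Call:
servo_tool --rows '[0, 0, 0, 0, 1, 0, 0, 0, 0, 1, 0, 0, 0, 0, 1, 0, 0, 0, 0, 1, 0, 0, 0, 0, 1, 0, 0, 0, 0, 1, 0, 0, 0, 0, 1, 0, 0, 0, 0, 1]' --force 15

```text
time_s: 4.22
tool_pos: [0.5241, 0.0892, 0.0226]
tool_rot: [-138.2, 90.0, -119.4]
force: [-0.4, 0.3, 0.6]
grip_width: 0.0416
```

Call:
servo_tool --rows '[0, 0, 0, 0, 1, 0, 0, 0, 0, 1, 0, 0, 0, 0, 1, 0, 0, 0, 0, 1, 0, 0, 0, 0, 1]'

```text
time_s: 4.63
tool_pos: [0.524, 0.0892, 0.0225]
tool_rot: [173.9, 90.0, -167.4]
force: [-0.1, -0.1, 0.6]
grip_width: 0.0252
```

Call:
servo_tool --rows '[-5, -2, 0, 0, 1, -11, -4, 0, 0, 1, -17, -6, 0, 0, 1, -23, -8, 0, 0, 1, -23, -8, 0, 0, 1, -20, -16, 0, 0, 1, -17, -25, 0, 0, 1, -14, -34, 0, 0, 1, -12, -40, 0, 0, 1, -12, -40, 0, 0, 1]'

```text
time_s: 5.47
tool_pos: [0.5128, 0.0462, 0.0225]
tool_rot: [-90.8, 89.9, -72.2]
force: [0.0, -2.8, -1.1]
grip_width: 0.0251
```

```bash
cat > look.py <<'E'
from h import *
import sys
tag=sys.argv[1]
s=get_obs();print(s["time_s"],s["tool_pos"].round(4),s["force"].round(2),s["wrist_torque"].round(2))
for n in ("top","scene"):
    p=read_camera(n);w=cloud(p)
    f=p["frame"][170:250,300:420] if n=="top" else p["frame"][140:200,265:365]
    f=cv2.resize(f,None,fx=6,fy=6,interpolation=cv2.INTER_CUBIC)
    cv2.imwrite(f"pics/{tag}_{n}.png",f)
    for d in cut_out("rail",p)[:1]:
        P=w[d["pixels"]];P=P[np.isfinite(P[:,0])];P=P[(P[:,2]>.026)&(P[:,2]<.04)];print(n,d["score"],rect(P))
E
python3 look.py e
```

```text
5.4667 [0.5128 0.0462 0.0225] [ 0.03 -2.81 -1.08] [-0.39  0.01  0.02]
top 0.91 (((528.20751953125, -2.1290435791015625), (25.27999496459961, 316.313232421875), 18.394977569580078), [[466.29998779296875, 144.0], [566.0999755859375, -156.1999969482422], [590.0999755859375, -148.1999969482422], [490.29998779296875, 151.89999389648438]])
scene 0.74 (((532.7195434570312, -1.240142822265625), (30.229820251464844, 321.9049072265625), 18.292394638061523), [[467.8999938964844, 146.8000030517578], [568.9000244140625, -158.8000030517578], [597.5999755859375, -149.3000030517578], [496.6000061035156, 156.3000030517578]])
```

View pics/e_top.png

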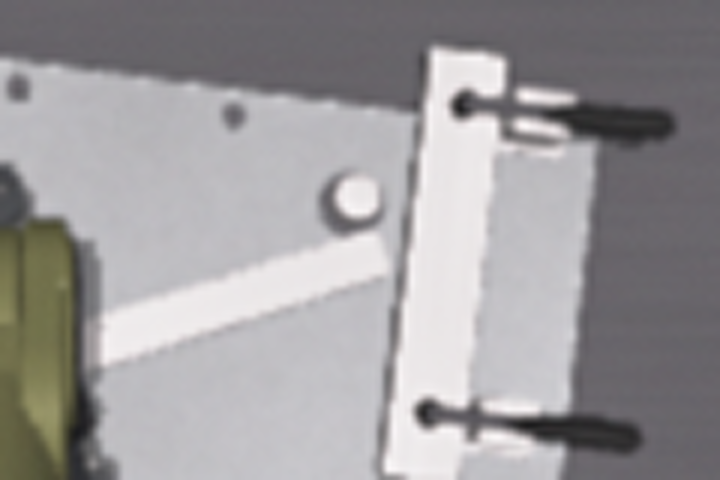

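View pics/e_scene.png

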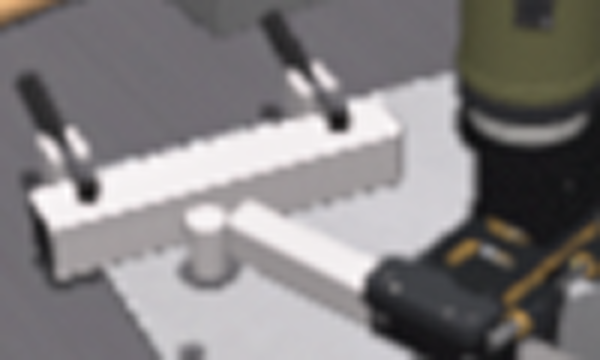

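In the top crop the rail heel (385,255) sits just short of the upright's face at about (400,270) and slightly below the post (357,197). The scene crop agrees. I'll hold briefly for a settled force baseline.

Call:
servo_tool --rows '[0, 0, 0, 0, 1, 0, 0, 0, 0, 1, 0, 0, 0, 0, 1]'

```text
time_s: 5.92
tool_pos: [0.512, 0.0494, 0.0225]
tool_rot: [-165.7, 90.0, -146.8]
force: [0.5, -1.7, -2.0]
grip_width: 0.0248
```

Call:
servo_tool --rows '[0.8, -2, 0, 0, 1, 1.5, -4.5, 0, 0, 1, 2, -6, 0, 0, 1, 2, -6, 0, 0, 1, 2, -6, 0, 0, 1]'

```text
time_s: 6.33
tool_pos: [0.5142, 0.043, 0.0225]
tool_rot: [-73.4, 90.0, -54.6]
force: [0.2, -0.5, -2.8]
grip_width: 0.0251
```

Call:
servo_tool --rows '[0.6, -2, 0, 0, 1, 0.6, -2, 0, 0, 1, 0.6, -2, 0, 0, 1]'

```text
time_s: 6.58
tool_pos: [0.5148, 0.0409, 0.0225]
tool_rot: [-78.8, 90.0, -60.0]
force: [0.3, 0.0, -2.3]
grip_width: 0.0251
```

Call:
servo_tool --rows '[0.2, -0.7, 0, 0, 1, 0.5, -1.5, 0, 0, 1, 0.5, -1.5, 0, 0, 1, 0.5, -1.5, 0, 0, 1]'

```text
time_s: 6.92
tool_pos: [0.5152, 0.0395, 0.0225]
tool_rot: [-122.8, 90.0, -104.0]
force: [0.1, 0.3, -2.4]
grip_width: 0.0249
```

Call:
servo_tool --rows '[0.2, -0.5, 0, 0, 1, 0.4, -1, 0, 0, 1, 0.4, -1, 0, 0, 1, 0.4, -1, 0, 0, 1]'

```text
time_s: 7.25
tool_pos: [0.5155, 0.0388, 0.0225]
tool_rot: [143.4, 90.0, 162.2]
force: [-1.0, 1.2, -2.1]
grip_width: 0.0253
```

Call:
servo_tool --rows '[0.2, -0.5, 0, 0, 1, 0.3, -1, 0, 0, 1, 0.3, -1, 0, 0, 1, 0.3, -1, 0, 0, 1]'

```text
time_s: 7.58
tool_pos: [0.5156, 0.0386, 0.0225]
tool_rot: [98.9, 89.9, 117.7]
force: [-1.2, 4.7, -1.8]
grip_width: 0.0246
```

Call:
servo_tool --rows '[0.5, 0.6, 0, 0, 1, 1.5, 0.4, 0, 0, 1, 2.5, 0.3, 0, 0, 1, 2.5, 0.3, 0, 0, 1, 2.5, 0.3, 0, 0, 1]'

```text
time_s: 8.0
tool_pos: [0.5171, 0.0388, 0.0225]
tool_rot: [140.9, 89.8, 159.6]
force: [-5.0, 4.6, 2.4]
grip_width: 0.0249
```

Call:
servo_tool --rows '[0.5, -0.1, 0, 0, 1, 1, -0.1, 0, 0, 1, 1, -0.1, 0, 0, 1, 1, -0.1, 0, 0, 1]'

```text
time_s: 8.33
tool_pos: [0.5179, 0.0387, 0.0225]
tool_rot: [139.7, 89.8, 158.4]
force: [-5.7, 4.2, 2.6]
grip_width: 0.0247
```

```bash
python3 look.py f
```

```text
8.3333 [0.5179 0.0387 0.0225] [-5.73  4.18  2.58] [ 0.91  1.23 -0.27]
top 0.69 (((533.1709594726562, -10.36029052734375), (24.998716354370117, 319.2857666015625), 18.334095001220703), [[471.1000061035156, 137.1999969482422], [571.5, -165.8000030517578], [595.2999877929688, -158.0], [494.79998779296875, 145.10000610351562]])
scene 0.81 (((537.938720703125, -7.9492645263671875), (30.950937271118164, 317.24139404296875), 18.058923721313477), [[474.1000061035156, 138.10000610351562], [572.4000244140625, -163.60000610351562], [601.7999877929688, -154.0], [503.5, 147.6999969482422]])
```

View pics/f_top.png

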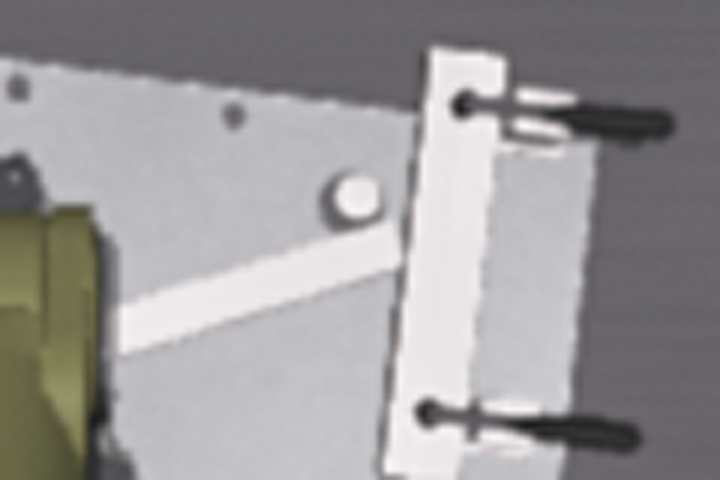

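View pics/f_scene.png

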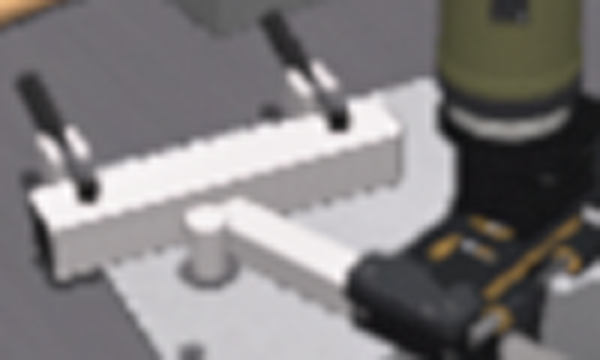

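Call:
servo_tool --rows '[0, 0.6, 0, 0, 1, 0.5, 0.6, 0, 0, 1, 1, 0.6, 0, 0, 1, 1, 0.6, 0, 0, 1, 1, 0.6, 0, 0, 1]'

```text
time_s: 8.95
tool_pos: [0.5198, 0.0384, 0.0226]
tool_rot: [159.4, 89.9, 178.1]
force: [-1.5, 3.2, -2.3]
grip_width: 0.0249
```

```bash
python3 - <<'E'
from h import *
s=get_obs();print(s["force"],s["wrist_torque"],s["tool_pos"])
E
```

```text
[-1.46993743  3.1783532  -2.28192721] [ 0.80045498  0.47538995 -0.18374973] [0.51983679 0.03837554 0.02256711]
```

Call:
servo_tool --rows '[0.5, 0, 0, 0, 1, 1, 0, 0, 0, 1, 1, 0, 0, 0, 1, 1, 0, 0, 0, 1]'

```text
time_s: 9.28
tool_pos: [0.5217, 0.0381, 0.0225]
tool_rot: [-54.3, 90.0, -35.5]
force: [-0.7, 2.5, -2.2]
grip_width: 0.0247
```

Call:
servo_tool --rows '[0.5, 0, 0, 0, 1, 1, 0, 0, 0, 1, 1, 0, 0, 0, 1, 1, 0, 0, 0, 1]'

```text
time_s: 9.62
tool_pos: [0.5223, 0.0382, 0.0225]
tool_rot: [-137.9, 90.0, -119.1]
force: [-2.5, 1.9, -1.8]
grip_width: 0.0252
```

```bash
python3 look.py g;python3 - <<'E'
from h import *
s=get_obs();print(s["force"],s["wrist_torque"],s["tool_pos"])
E
```

```text
9.6167 [0.5223 0.0382 0.0225] [-2.52  1.91 -1.76] [ 0.21  0.59 -0.24]
top 0.58 (((537.2579956054688, -10.572586059570312), (25.136672973632812, 319.256103515625), 18.574512481689453), [[474.5, 136.6999969482422], [576.2000122070312, -165.89999389648438], [600.0, -157.89999389648438], [498.29998779296875, 144.6999969482422]])
scene 0.83 (((541.0936889648438, -9.045440673828125), (31.249521255493164, 317.6514892578125), 18.308870315551758), [[476.3999938964844, 136.8000030517578], [576.2000122070312, -164.6999969482422], [605.7999877929688, -154.89999389648438], [506.0, 146.60000610351562]])
[-2.60825719  0.48498287 -1.91870093] [ 0.10675762  0.56770686 -0.19509696] [0.52232901 0.03822048 0.02253215]
```

View pics/g_top.png

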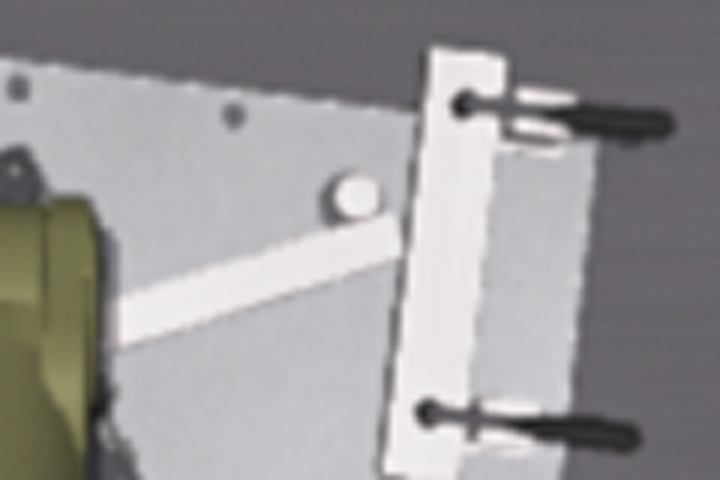

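Call:
servo_tool --rows '[0.5, -0.3, 0, 0, 1, 1, -0.5, 0, 0, 1, 1, -0.5, 0, 0, 1, 1, -0.5, 0, 0, 1]'

```text
time_s: 10.15
tool_pos: [0.5228, 0.0383, 0.0225]
tool_rot: [143.4, 89.9, 162.2]
force: [-3.9, 2.1, 0.7]
grip_width: 0.0247
```

```bash
python3 - <<'E'
from h import *
s=get_obs();print(s["force"],s["wrist_torque"],s["tool_pos"])
E
```

```text
[-3.89509769  2.09707055  0.71424452] [ 0.32754201  1.03463895 -0.304243  ] [0.52276744 0.03829344 0.02253085]
```

```bash
cat > swing.py <<'E'
import numpy as np
D=211.;yaw=np.radians(-6.95);Rz=np.array([[np.cos(yaw),-np.sin(yaw)],[np.sin(yaw),np.cos(yaw)]])
def tcp(th):
    t=np.radians(th);a=np.array([-np.sin(t),np.cos(t)]);n=np.array([np.cos(t),np.sin(t)])
    L=(30-37*np.sin(t))/np.cos(t)
    return np.array([24.5,30])-24.5*n+(D-L)*a
if __name__=="__main__":
    O=np.array([578.3,-165.5])
    for th in [25.4,23,20,17,14,12,10,9,8,7,6,5,4,3,2,1,0,-1]:
        print(th,(O+Rz@tcp(th)).round(1),(Rz@(tcp(th)-tcp(25.4))).round(1), "tipx",((tcp(th)+109*np.array([-np.sin(np.radians(th)),np.cos(np.radians(th))]))[0]).round(1))
E
python3 swing.py
```

```text
25.4 [521.2  38.9] [0. 0.] tipx -128.2
23 [529.   41.1] [7.9 2.2] tipx -116.5
20 [538.9  43.4] [17.7  4.5] tipx -101.7
17 [548.8  45.1] [27.6  6.2] tipx -86.6
14 [558.7  46.2] [37.5  7.3] tipx -71.4
12 [565.3  46.6] [44.1  7.7] tipx -61.3
10 [571.8  46.8] [50.6  7.9] tipx -51.0
9 [575.1  46.8] [53.9  7.9] tipx -45.9
8 [578.3  46.7] [57.2  7.9] tipx -40.8
7 [581.6  46.6] [60.4  7.7] tipx -35.7
6 [584.8  46.4] [63.6  7.5] tipx -30.6
5 [588.   46.2] [66.8  7.3] tipx -25.5
4 [591.2  45.8] [70.  7.] tipx -20.3
3 [594.4  45.5] [73.2  6.6] tipx -15.2
2 [597.6  45. ] [76.4  6.1] tipx -10.2
1 [600.7  44.5] [79.5  5.6] tipx -5.1
0 [603.8  43.9] [82.6  5.1] tipx 0.0
-1 [606.9  43.3] [85.7  4.4] tipx 5.1
```

Call:
servo_tool --rows '[3, 1, 0, -1, 1, 6, 1.8, 0, -2, 1, 9, 2.6, 0, -3, 1, 13, 3.5, 0, -4.1, 1, 17, 4.4, 0, -5.3, 1, 17.4, 4.5, 0, -5.4, 1, 17.4, 4.5, 0, -5.4, 1]'

```text
time_s: 10.73
tool_pos: [0.5414, 0.0429, 0.0226]
tool_rot: [6.1, 89.9, 19.5]
force: [-2.1, 3.2, -1.6]
grip_width: 0.0249
```

```bash
cat > st.py <<'E'
from h import *
s=get_obs();M=R.from_euler("xyz",s["tool_rot"],degrees=True).as_matrix()
print(s["time_s"],"F",s["force"].round(2),"T",s["wrist_torque"].round(2),"p",(s["tool_pos"]*1000).round(1),"az",np.degrees(np.arctan2(M[1,2],M[0,2])).round(2))
E
python3 st.py
```

```text
10.7333 F [-2.12  3.22 -1.56] T [ 0.54  0.55 -0.5 ] p [541.4  42.9  22.6] az 13.35
```

Call:
servo_tool --rows '[3.3, 0.6, 0, -1, 1, 6.6, 1.2, 0, -2, 1, 10, 1.7, 0, -3, 1, 13.2, 2.1, 0, -4, 1, 16.5, 2.5, 0, -5, 1, 19.8, 2.8, 0, -6, 1, 23, 3, 0, -7, 1, 26.2, 3.2, 0, -8, 1, 26.2, 3.2, 0, -8, 1, 26.2, 3.2, 0, -8, 1]'

```text
time_s: 11.57
tool_pos: [0.5676, 0.046, 0.0226]
tool_rot: [2.4, 89.9, 7.8]
force: [-2.6, 3.9, -1.2]
grip_width: 0.025
```

```bash
python3 st.py; python3 look.py i; python3 - <<'E'
from h import *
p=read_camera("wrist");cv2.imwrite("pics/i_wrist.png",p["frame"])
E
```

```text
11.5667 F [-2.62  3.94 -1.16] T [ 0.69  0.46 -0.41] p [567.6  46.   22.6] az 5.37
11.5667 [0.5676 0.046  0.0226] [-2.62  3.94 -1.16] [ 0.69  0.46 -0.41]
top 0.89 (((570.7149658203125, -6.3090362548828125), (25.230194091796875, 314.327880859375), 4.708201885223389), [[545.2000122070312, 149.3000030517578], [571.0, -164.0], [596.2000122070312, -161.89999389648438], [570.4000244140625, 151.39999389648438]])
```

View pics/i_top.png

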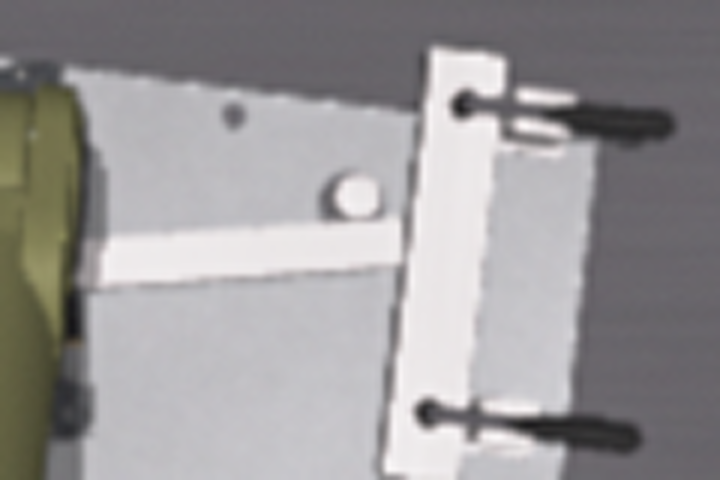

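View pics/i_wrist.png

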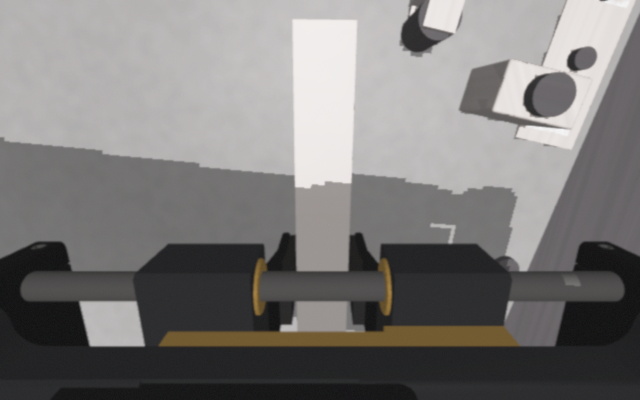

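```bash
python3 - <<'E'
from h import *
s=get_obs();p=read_camera("wrist");w=cloud(p,wristT(s,p))
c,sn=np.cos(np.radians(-6.95)),np.sin(np.radians(-6.95))
j=np.stack([(w[...,0]*1000-578.3)*c+(w[...,1]*1000+165.5)*sn,-(w[...,0]*1000-578.3)*sn+(w[...,1]*1000+165.5)*c,w[...,2]*1000],-1)
sub=j[40:150,450:620].reshape(-1,3);q=sub[(sub[:,2]>36)&(sub[:,2]<48)]
print(len(q),np.percentile(q,[1,50,99],axis=0).round(1))
sub=j[0:60,390:470].reshape(-1,3);q=sub[(sub[:,2]>14)&(sub[:,2]<48)]
print(len(q),np.percentile(q,[1,50,99],axis=0).round(1))
sub=j[20:200,290:360].reshape(-1,3);q=sub[(sub[:,2]>28)&(sub[:,2]<36)]
print("rail",len(q),np.percentile(q,[1,50,99],axis=0).round(1))
E
```

```text
4960 [[ 13.5 295.7  36.5]
 [ 26.7 305.2  41. ]
 [ 47.  315.4  47.7]]
2324 [[-24.3 315.6  14.7]
 [-18.4 321.   40.2]
 [ -8.9 333.6  43.9]]
rail 10687 [[-67.6 244.1  30.1]
 [-50.9 283.4  31.6]
 [-33.7 315.4  33.1]]
```

Call:
servo_tool --rows '[3.3, 0.3, 0, -1, 1, 6.5, 0.5, 0, -2, 1, 9.8, 0.5, 0, -3, 1, 13, 0.5, 0, -4, 1, 13, 0.5, 0, -4, 1, 13, 0.5, 0, -4, 1]'

```text
time_s: 12.37
tool_pos: [0.5804, 0.046, 0.0226]
tool_rot: [-32.2, 90.0, -30.8]
force: [-1.7, 2.8, -2.4]
grip_width: 0.0251
```

```bash
python3 st.py
```

```text
12.3667 F [-1.66  2.78 -2.42] T [ 0.59  0.46 -0.42] p [580.4  46.   22.6] az 1.36
```

Call:
servo_tool --rows '[1.6, -0.1, 0, -0.5, 1, 3.2, -0.1, 0, -1, 1, 4.8, -0.2, 0, -1.5, 1, 6.5, -0.3, 0, -2, 1, 6.5, -0.3, 0, -2, 1]'

```text
time_s: 12.78
tool_pos: [0.5859, 0.0457, 0.0225]
tool_rot: [-167.6, 89.9, -168.2]
force: [-5.0, 2.0, 0.7]
grip_width: 0.0247
```

Call:
servo_tool --rows '[1, -0.1, 0, -0.3, 1, 2, -0.2, 0, -0.6, 1, 3.2, -0.2, 0, -1, 1, 3.2, -0.2, 0, -1, 1]'

```text
time_s: 13.12
tool_pos: [0.5897, 0.0454, 0.0226]
tool_rot: [-127.7, 90.0, -129.3]
force: [-3.1, 3.3, 0.3]
grip_width: 0.0249
```

```bash
python3 st.py
```

```text
13.1167 F [-3.12  3.3   0.31] T [ 0.37  0.95 -0.4 ] p [589.7  45.4  22.6] az -1.67
```

Call:
servo_tool --rows '[1, -0.1, 0, -0.3, 1, 2, -0.2, 0, -0.6, 1, 3.2, -0.3, 0, -1, 1, 4.2, -0.5, 0, -1.3, 1, 5.2, -0.6, 0, -1.6, 1, 6.4, -0.7, 0, -2, 1, 6.4, -0.7, 0, -2, 1]'

```text
time_s: 13.7
tool_pos: [0.5965, 0.0447, 0.0226]
tool_rot: [-27.4, 90.0, -31.1]
force: [-3.0, 2.1, -0.3]
grip_width: 0.0252
```

```bash
python3 st.py
```

```text
13.7 F [-2.95  2.1  -0.3 ] T [ 0.35  0.79 -0.46] p [596.5  44.7  22.6] az -3.67
```

Call:
servo_tool --rows '[1, -0.1, 0, -0.3, 1, 2, -0.3, 0, -0.6, 1, 3.1, -0.5, 0, -1, 1, 3.1, -0.5, 0, -1, 1]'

```text
time_s: 14.03
tool_pos: [0.5997, 0.0443, 0.0226]
tool_rot: [-19.6, 89.9, -24.3]
force: [-2.7, 2.4, -1.2]
grip_width: 0.025
```

Call:
servo_tool --rows '[1, -0.1, 0, -0.3, 1, 2, -0.3, 0, -0.6, 1, 3.1, -0.5, 0, -1, 1, 3.1, -0.5, 0, -1, 1]'

```text
time_s: 14.37
tool_pos: [0.6032, 0.0437, 0.0226]
tool_rot: [-7.5, 89.9, -13.2]
force: [-2.2, 0.6, -3.3]
grip_width: 0.025
```

```bash
python3 st.py; python3 look.py k; python3 - <<'E'
from h import *
s=get_obs();p=read_camera("wrist");w=cloud(p,wristT(s,p));cv2.imwrite("pics/k_wrist.png",p["frame"])
c,sn=np.cos(np.radians(-6.95)),np.sin(np.radians(-6.95))
j=np.stack([(w[...,0]*1000-578.3)*c+(w[...,1]*1000+165.5)*sn,-(w[...,0]*1000-578.3)*sn+(w[...,1]*1000+165.5)*c,w[...,2]*1000],-1)
r=j[20:240,200:450].reshape(-1,3);q=r[(r[:,2]>29.5)&(r[:,2]<34)]
rr=cv2.minAreaRect(q[:,:2].astype(np.float32));print(rr,cv2.boxPoints(rr).round(1).tolist())
E
```

```text
14.3667 F [-2.2   0.59 -3.26] T [ 0.17  0.35 -0.51] p [603.2  43.7  22.6] az -5.68
14.3667 [0.6032 0.0437 0.0226] [-2.2   0.59 -3.26] [ 0.17  0.35 -0.51]
top 0.72 (((595.7616577148438, -7.051666259765625), (319.3183898925781, 26.590953826904297), 84.18974304199219), [[566.4000244140625, -164.5], [592.7999877929688, -167.1999969482422], [625.2000122070312, 150.39999389648438], [598.7000122070312, 153.10000610351562]])
scene 0.76 (((603.1103515625, -3.7928314208984375), (317.6524963378906, 24.760663986206055), 83.88517761230469), [[573.9000244140625, -160.39999389648438], [598.5, -163.0], [632.2999877929688, 152.8000030517578], [607.7000122070312, 155.39999389648438]])
((16.15127182006836, 274.62823486328125), (64.2234115600586, 94.47943878173828), 4.1813483238220215) [[-19.299999237060547, 319.3999938964844], [-12.399999618530273, 225.1999969482422], [51.599998474121094, 229.89999389648438], [44.70000076293945, 324.1000061035156]]
```

View pics/k_wrist.png

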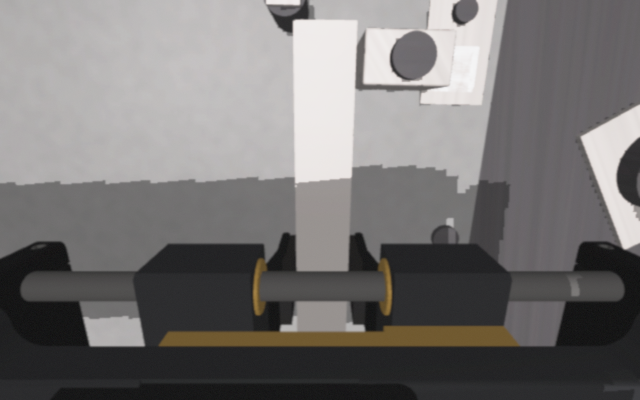

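View pics/k_top.png

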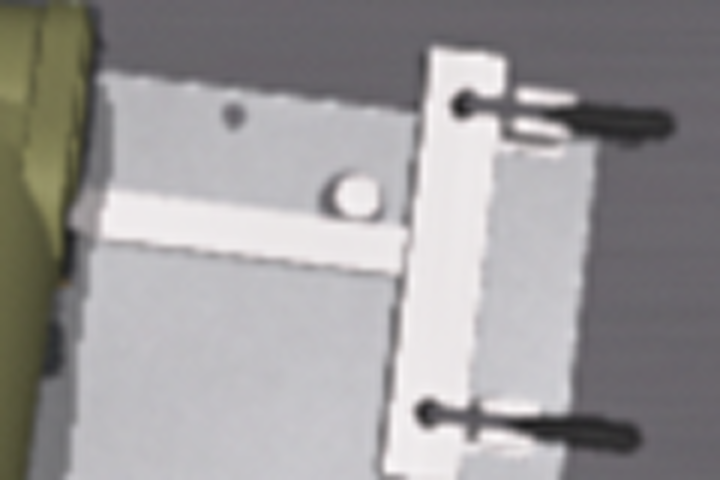

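The wrist view shows the roller (290,12) at the tip's left corner, and the stop block's left edge (362,60) a few mm from the rail's right edge (356,60). I'll continue in small steps.

Call:
servo_tool --rows '[0.8, -0.1, 0, -0.2, 1, 1.6, -0.3, 0, -0.5, 1, 1.6, -0.3, 0, -0.5, 1, 1.6, -0.3, 0, -0.5, 1]'

```text
time_s: 14.95
tool_pos: [0.6043, 0.0435, 0.0227]
tool_rot: [-11.5, 89.9, -17.7]
force: [0.4, 0.6, -3.4]
grip_width: 0.025
```

Call:
servo_tool --rows '[0.8, -0.1, 0, -0.2, 1, 1.2, -0.2, 0, -0.4, 1, 1.2, -0.2, 0, -0.4, 1, 1.2, -0.2, 0, -0.4, 1]'

```text
time_s: 15.28
tool_pos: [0.6043, 0.0436, 0.0226]
tool_rot: [-174.1, 89.9, 179.4]
force: [-4.8, 0.8, 1.0]
grip_width: 0.0246
```

```bash
python3 st.py
```

```text
15.2833 F [-4.8   0.83  0.99] T [ 0.05  1.12 -0.2 ] p [604.3  43.6  22.6] az -6.5
```

Call:
servo_tool --rows '[0.2, -0.4, 0, -0.2, 1, 0.4, -0.8, 0, -0.3, 1, 0.4, -0.8, 0, -0.3, 1, 0.4, -0.8, 0, -0.3, 1]'

```text
time_s: 15.62
tool_pos: [0.6043, 0.0435, 0.0226]
tool_rot: [170.8, 89.9, 164.0]
force: [-5.8, 1.8, 2.2]
grip_width: 0.0249
```

```bash
python3 st.py; python3 look.py l; python3 - <<'E'
from h import *
p=read_camera("wrist");cv2.imwrite("pics/l_wrist.png",cv2.resize(p["frame"][0:250,200:520],None,fx=2.4,fy=2.4,interpolation=cv2.INTER_CUBIC))
E
```

```text
15.6167 F [-5.82  1.77  2.23] T [0.23 1.32 0.07] p [604.3  43.5  22.6] az -6.73
15.6167 [0.6043 0.0435 0.0226] [-5.82  1.77  2.23] [0.23 1.32 0.07]
top 0.66 (((597.1796264648438, -7.422943115234375), (319.0002746582031, 25.49764633178711), 83.23627471923828), [[565.7000122070312, -164.3000030517578], [591.0999755859375, -167.3000030517578], [628.5999755859375, 149.5], [603.2999877929688, 152.5]])
scene 0.84 (((601.6217651367188, -9.138046264648438), (323.6283264160156, 27.504011154174805), 83.13903045654297), [[568.5999755859375, -168.1999969482422], [595.9000244140625, -171.39999389648438], [634.5999755859375, 149.89999389648438], [607.2999877929688, 153.1999969482422]])
```

View pics/l_wrist.png

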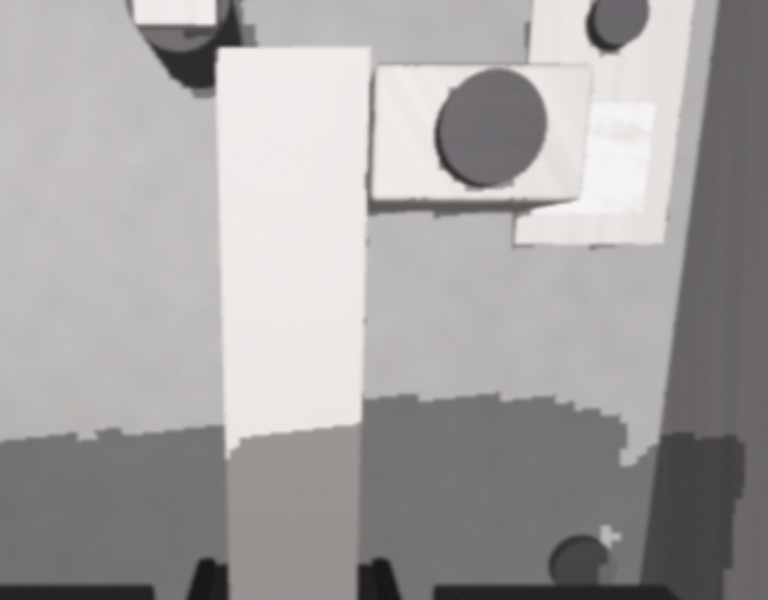

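View pics/l_top.png

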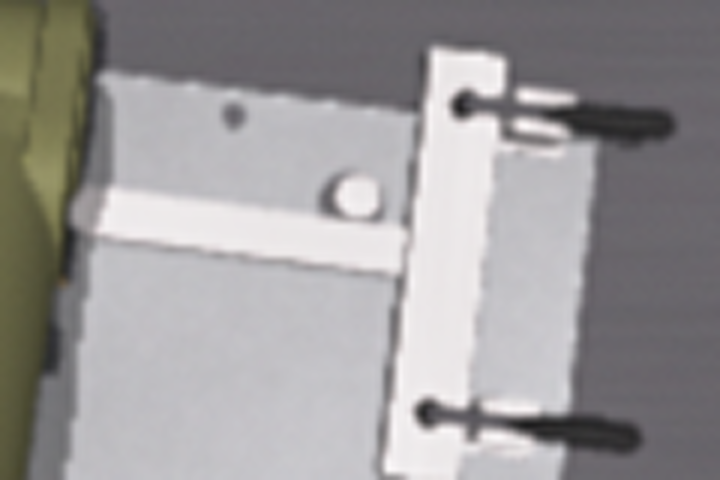

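The rail's right edge (370,120) now meets the stop block (373,120), and the roller sits behind its left corner (217,47). I'll test the heel contact with a bit more push along -y.

Call:
servo_tool --rows '[0, -0.4, 0, 0, 1, 0, -0.8, 0, 0, 1, 0, -0.8, 0, 0, 1]'

```text
time_s: 16.12
tool_pos: [0.6043, 0.0435, 0.0226]
tool_rot: [153.6, 89.8, 146.9]
force: [-6.1, 3.0, 3.3]
grip_width: 0.025
```

```bash
python3 st.py
```

```text
16.1167 F [-6.09  3.    3.27] T [0.5  1.34 0.07] p [604.3  43.5  22.6] az -6.71
```

Call:
servo_tool --rows '[-0.3, 0.4, 0, 0, 1, -0.6, 0.8, 0, 0, 1, -0.6, 0.8, 0, 0, 1, -0.6, 0.8, 0, 0, 0.65, -0.6, 0.8, 0, 0, 0.6, -0.6, 0.8, 0, 0, 0.55, -0.6, 0.8, 0, 0, 0.5, -0.6, 0.8, 0, 0, 0.4, -0.6, 0.8, 0, 0, 0.4, -0.6, 0.8, 0, 0, 0.4]'

```text
time_s: 16.95
tool_pos: [0.6052, 0.0425, 0.0227]
tool_rot: [-8.8, 90.0, -15.6]
force: [0.0, -0.1, -0.3]
grip_width: 0.0504
```

```bash
python3 st.py; python3 look.py m; python3 - <<'E'
from h import *
p=read_camera("wrist");cv2.imwrite("pics/m_wrist.png",cv2.resize(p["frame"][0:250,200:520],None,fx=2.4,fy=2.4,interpolation=cv2.INTER_CUBIC))
E
```

```text
16.95 F [ 0.04 -0.08 -0.29] T [-0.09  0.12 -0.02] p [605.2  42.5  22.7] az -6.83
16.95 [0.6052 0.0425 0.0227] [ 0.04 -0.08 -0.29] [-0.09  0.12 -0.02]
top 0.65 (((597.1666870117188, -6.662933349609375), (318.7154235839844, 25.182783126831055), 83.20589447021484), [[565.7999877929688, -163.39999389648438], [590.7999877929688, -166.39999389648438], [628.5, 150.10000610351562], [603.5, 153.10000610351562]])
scene 0.65 (((602.8651123046875, -6.924530029296875), (320.11431884765625, 26.632272720336914), 83.16815948486328), [[570.5999755859375, -164.3000030517578], [597.0, -167.39999389648438], [635.0999755859375, 150.39999389648438], [608.7000122070312, 153.60000610351562]])
```

View pics/m_wrist.png

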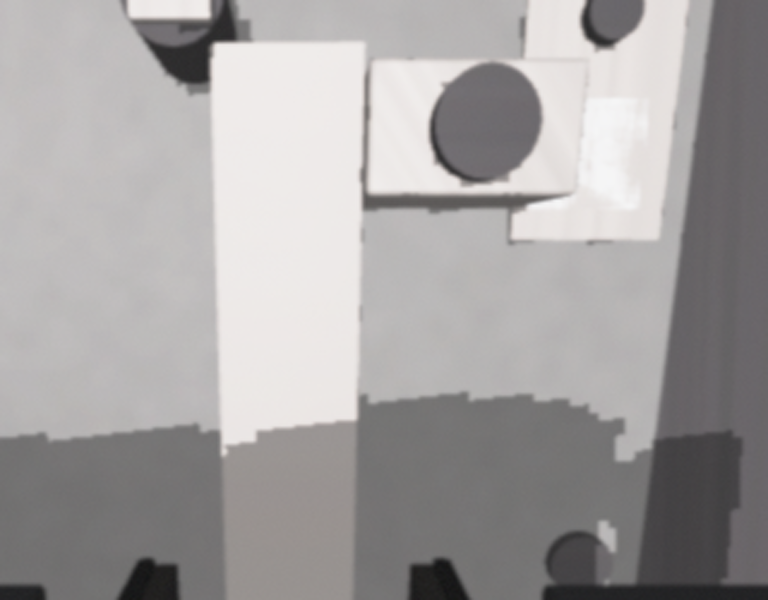

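Released. The rail-to-stop and tip-to-roller relations look the same as before opening. I'll lift clear and look at the heel from closer.

Call:
servo_tool --rows '[0, 0, 10, 0, 0.4, 0, 0, 30, 0, 0.4, 0, 0, 60, 0, 0.4, 0, 0, 95, 0, 0.4, 0, 0, 130, 0, 0.4, 0, 0, 150, 0, 0.4, 0, -30, 160, 0, 0.4, 0, -65, 160, 0, 0.4, 0, -100, 160, 0, 0.4, 0, -135, 160, 0, 0.4]'

```text
time_s: 18.03
tool_pos: [0.605, -0.0935, 0.184]
tool_rot: [13.7, 89.9, 6.9]
force: [1.0, 0.0, -0.1]
grip_width: 0.0521
```

Call:
servo_tool --rows '[0, -35, 0, 0, 0.4, 0, -70, 0, 0, 0.4, 0, -90, 0, 0, 0.4, 0, -90, 0, 0, 0.4, 0, -90, 0, 0, 0.4, 0, -90, 0, 0, 0.4]'

```text
time_s: 18.53
tool_pos: [0.6052, -0.1812, 0.1829]
tool_rot: [75.1, 89.9, 68.3]
force: [-0.5, -0.2, -0.9]
grip_width: 0.0522
```

```bash
python3 st.py; python3 - <<'E'
from h import *
s=get_obs();p=read_camera("wrist");w=cloud(p,wristT(s,p));cv2.imwrite("pics/n_wrist.png",p["frame"])
p=read_camera("top");cv2.imwrite("pics/n_top.png",cv2.resize(p["frame"][150:300,220:430],None,fx=3.8,fy=3.8,interpolation=cv2.INTER_CUBIC))
E
```

```text
18.5333 F [-0.52 -0.16 -0.87] T [-0.07  0.03 -0.02] p [ 605.2 -181.2  182.9] az -6.78
```

View pics/n_wrist.png

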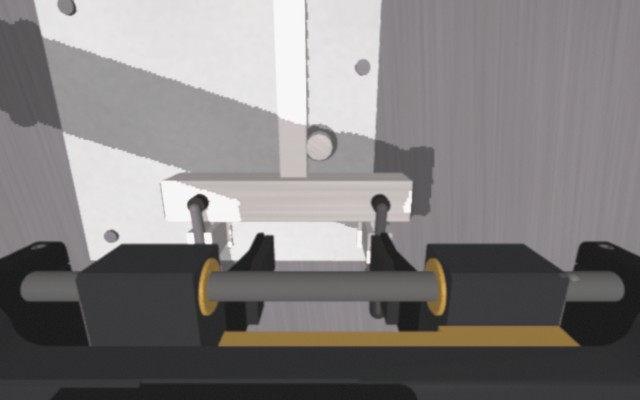

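View pics/n_top.png

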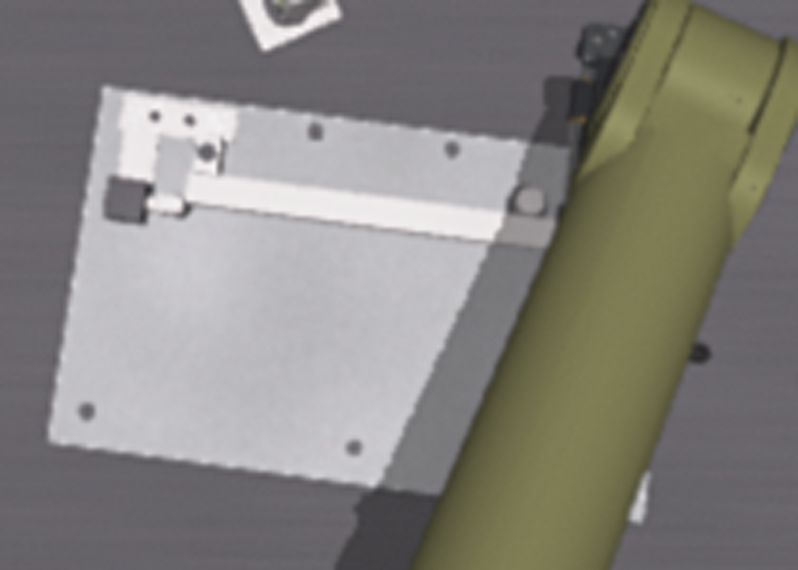

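In the wrist view the heel (293,177) butts on the upright's face and its far side touches the post (319,147). A numeric check of the gaps, then the nest end.

```bash
python3 - <<'E'
from h import *
s=get_obs();p=read_camera("wrist");T=wristT(s,p);w=cloud(p,T)*1000
f=p["frame"];cv2.imwrite("pics/o.png",cv2.resize(f[100:230,220:400],None,fx=4.4,fy=4.4,interpolation=cv2.INTER_CUBIC))
z=w[...,2]
# per column: world pts along col; frame rotated to az
a=np.radians(-6.85);c,sn=np.cos(a),np.sin(a)
x=w[...,0]*c+w[...,1]*sn;y=-w[...,0]*sn+w[...,1]*c
up=(z>45)&(z<51);ra=(z>29)&(z<36)
for v in range(168,186): print(v,[(round(float(y[v,u]),1),round(float(z[v,u]),1)) for u in (283,292,300)])
pm=up[130:165,300:345];print("post x",x[130:165,300:345][pm].min(),x[130:165,300:345][pm].max())
rm=ra[60:140,260:325];print("rail x",np.percentile(x[60:140,260:325][rm],[1,99]))
E
```

```text
168 [(-86.4, 30.7), (-86.2, 31.7), (-86.0, 32.5)]
169 [(-87.1, 32.0), (-87.0, 32.6), (-87.3, 30.7)]
170 [(-88.3, 30.5), (-88.1, 31.7), (-88.0, 32.2)]
171 [(-89.2, 30.9), (-89.2, 31.1), (-89.3, 30.4)]
172 [(-89.9, 32.4), (-89.9, 32.0), (-90.1, 30.9)]
173 [(-91.0, 31.7), (-91.2, 30.8), (-91.1, 31.0)]
174 [(-92.1, 31.2), (-91.9, 31.8), (-91.8, 32.2)]
175 [(-93.0, 31.6), (-92.7, 32.7), (-92.6, 33.1)]
176 [(-94.2, 30.3), (-94.0, 30.9), (-93.7, 32.5)]
177 [(-95.0, 31.0), (-94.8, 31.9), (-94.8, 31.9)]
178 [(-95.5, 33.3), (-95.6, 32.4), (-95.8, 31.5)]
179 [(-95.8, 36.4), (-95.9, 35.5), (-95.6, 36.9)]
180 [(-95.8, 40.6), (-95.7, 40.7), (-95.7, 40.5)]
181 [(-95.6, 45.5), (-95.7, 44.9), (-95.9, 44.0)]
182 [(-96.0, 47.6), (-96.5, 45.6), (-96.5, 45.4)]
183 [(-97.2, 46.8), (-97.0, 47.2), (-97.0, 47.1)]
184 [(-97.9, 47.6), (-97.9, 47.6), (-97.8, 47.9)]
185 [(-99.1, 46.4), (-98.8, 47.8), (-99.0, 46.8)]
post x 608.788827846772 631.7532050361543
rail x [583.61428758 608.34716786]
```

View pics/o.png

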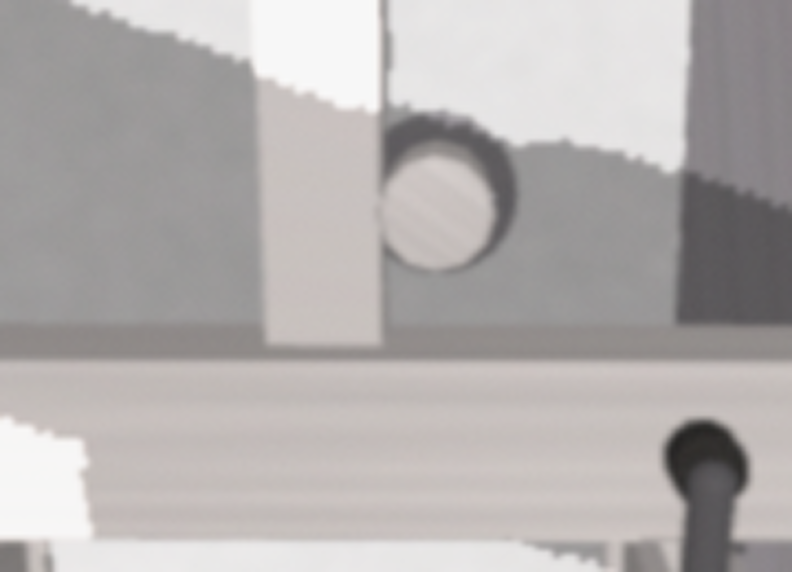

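Both heel gaps are under about 0.5 mm. One more look at the nest end from above before handing in.

Call:
servo_tool --rows '[0, 35, 0, 0, 0.4, 0, 70, 0, 0, 0.4, 0, 105, 0, 0, 0.4, 0, 140, 0, 0, 0.4, 0, 175, 0, 0, 0.4, 0, 210, 0, 0, 0.4, 0, 240, 0, 0, 0.4, 0, 240, 0, 0, 0.4, 0, 240, 0, 0, 0.4, 0, 240, 0, 0, 0.4]'

```text
time_s: 19.52
tool_pos: [0.6048, 0.0578, 0.1827]
tool_rot: [-71.0, 90.0, -77.7]
force: [0.1, 0.0, 0.1]
grip_width: 0.0526
```

```bash
python3 st.py; python3 - <<'E'
from h import *
s=get_obs();p=read_camera("wrist");T=wristT(s,p);w=cloud(p,T)*1000
f=p["frame"];cv2.imwrite("pics/q.png",f);z=w[...,2]
a=np.radians(-6.85);c,sn=np.cos(a),np.sin(a)
x=w[...,0]*c+w[...,1]*sn;y=-w[...,0]*sn+w[...,1]*c
# jig coords with upright face y=-95.8, post axis x=620.3
X=x-620.3+24.5;Y=y+95.8
def g(m,n): print(n,m.sum(),"X",np.percentile(X[m],[1,50,99]).round(1),"Y",np.percentile(Y[m],[1,50,99]).round(1))
g((z>29)&(z<34.5)&(Y>200)&(Y<335)&(abs(X)<16),"rail top")
g((z>39)&(z<46)&(Y>290)&(Y<320)&(X>5)&(X<60),"stop top")
g((z>36)&(z<46)&(Y>310)&(Y<345)&(X>-40)&(X<5),"roller/bracket")
E
```

```text
19.5167 F [0.13 0.   0.11] T [-0.14  0.06 -0.01] p [604.8  57.8 182.7] az -6.75
rail top 3503 X [-12.5  -0.1  11.9] Y [201.2 265.3 319.4]
stop top 687 X [12.8 26.8 45.7] Y [296.8 306.7 315.8]
roller/bracket 492 X [-24.9 -17.7 -10.4] Y [318.2 329.9 341.4]
```

View pics/q.png

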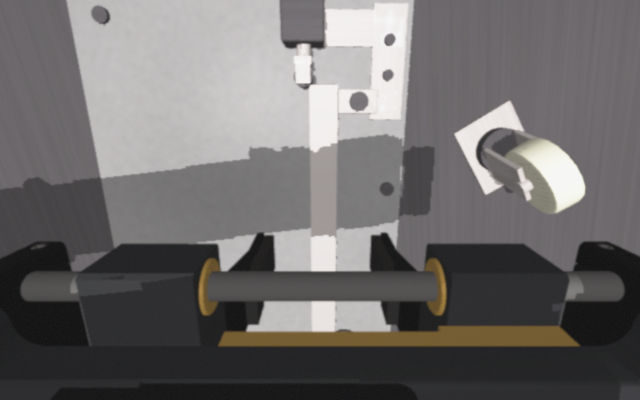

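The tip (323,87) lies on the stop block (357,101) and the roller (303,75) is dropped in: its front is at jig y ≈ 318, so about 2 mm of travel, as expected at home. The arm touches nothing, so I'm handing in.

```bash
python3 -c "
from cell import *
print(sign_off())"
```

```text
the job is handed in; nothing more can be done
None
```

The rail is set up on the jig and the job is handed in at about 19.5 s of the 61 s; no verdict came back. I pinched the rail about 109 mm from its free end and brought the heel, still skewed by about 25°, into the corner of upright and post. Then I swung it round on the post, past the roller, until it stopped on the stop block, and let go.

**Forces:** the force on the tool stayed under about 7.5 N in every reading I took. I could not read the force between rail and jig directly.

**Last checks, after release with the arm lifted clear:**

| Check | Result |
|---|---|
| Heel to upright | no measurable gap (under about 0.5 mm) |
| Heel to post | about 0.4 mm or less |
| Tip to stop block | rail's far face at jig x ≈ 12 mm, block face ≈ 12.8 mm: touching within measuring error |
| Roller | front at jig y ≈ 318 mm, about 2 mm of travel, so dropped in |

**Disagreements:**
- The scene camera read several mm further in x than the top and wrist cameras, so I relied on those two and on contact.
- The first approach to the post stuck and slipped on friction, so I confirmed the post contact by camera as well as by feel.
- In the top camera the heel seemed to shift about 0.9 mm at release, but the closer wrist view showed it still on the upright.

I did not measure the bystanders again at the end. The arm stayed clear of them throughout.

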